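# Clamp the reagent rack on the shaker

## Task

Fasten the reagent rack on the shaker's platform: stand it between the sliding jaw and the two fixed fences, one of its short ends facing the knurled thumbscrew, then push the jaw from behind until the rack sits up against the side fence opposite the jaw. Then turn the thumbscrew clockwise until its nose holds the rack firmly against the end fence; stop when the screw gets firm, do not overtighten it. Let go of everything, and leave the other things on the bench alone.

Things in the scene. Friction and masses are not known exactly. Their poses are not given: they have to be found in the camera images.
- rack_centre (a point): Centre (half-way up) of the loose reagent rack: a white box of pale strips, 50 mm wide along its own x (52 with its rim), 88 mm long along its own y (90 with its rim), 32 mm high, z up, 0.08 to 0.17 kg. Grasp it from above across its 50 mm width. Either end may point to the thumbscrew.
- shaker: Low white bench shaker fixed to the worktop, 220 x 210 mm, with a plain grey platform whose top is 60 mm above the origin. Origin: centre of its underside. Its x points from the thumbscrew to the end fence, y from the fixed side fence to the sliding jaw, z up. The thumbscrew's post stands on the -x side at y = -15 mm.
- end_fence (a point): Middle of the inner face of the end fence, at (74, -2, 74) mm in the shaker's frame and with its axes: a fixed steel bar 28 mm high above the platform, 104 mm long along y, 14 mm thick. The retracted nose of the thumbscrew reaches to 100 mm from this face, so the 88 mm long rack has about 12 mm of play there (10 mm if the screw starts half a radian in).
- side_fence (a point): Middle of the inner face of the fixed side fence, at (26, -40, 74) mm in the shaker's frame and with its axes: a steel bar 28 mm high above the platform, 80 mm long along x, 14 mm thick. The sliding jaw faces it.
- rack_home (a point): Where the centre (half-way up) of the rack must be when it is home: touching both fences and standing flat on the platform. In the shaker's frame at (30, -15, 76) mm; its axes are the shaker's (the rack's long way lies along this x).
- jaw_back (a point): Centre of the back (outer, +y side) face of the sliding jaw: an upright steel block 64 mm long (along shaker x), 18 mm thick, 41 mm high, standing on the platform; this point is 21.5 mm above the platform. It moves with the jaw. Push it with shut fingers towards the side fence (shaker -y); behind it there is nothing. Its dry friction is about 2 N, and it stays where it is left.
- jaw (a joint): How far the jaw has slid towards the side fence, m: 0 fully open (its inner face 112 mm from the fence), about 0.062 when it holds the 50 mm wide rack against the fence; starts at 0 to 0.01.
- knob_centre (a point): Centre of the thumbscrew's head, on its axis: a knurled steel cylinder, 40 mm diameter, 28 mm high, on a 12 mm neck. The axis leans 35 degrees: going into the screw it runs along (0.574, 0, -0.819) in the shaker's frame, so grip the head with the tool tilted 35 degrees. The head turns without travelling. This point's z axis points out of the head along the axis; it turns with the head.
- thumbscrew (a joint): Turn of the thumbscrew, rad; grows clockwise looking down on its head; starts at 0 to 0.5, stop at 4.6. Each radian drives the nose 7 mm along the screw axis; with the rack home it meets the rack at about 3.1 rad and is firm at about 3.6 rad. Running torque about 0.2 N m; once the nose bears, it rises by about 0.3 N m per further radian. It stays where it is left.
- nose (a joint): How far the spring-loaded round nose (16 mm) of the screw has been pushed back into its rod, m: 0 while it is free, and it grows by about 5 mm per radian once it bears on the rack (8 N per mm). Firmly seated is 2 to 4 mm; less than 1 mm is loose, more than 6 mm is overtightened.
- beaker: Bystander: clear beaker, 71 mm diameter, 112 mm high, origin at the centre of its underside; leave alone.
- wash_bottle: Bystander: white wash bottle, 43 mm diameter, 128 mm high, origin at the centre of its underside; leave alone.
- label_tape: Bystander: roll of label tape lying flat, 100 mm diameter, 25 mm high, origin at the centre of its underside; leave alone.
There are look-alikes about, which are no part of the job. What is shaped like the part that bears rack_centre but purple is not meant.

How it is judged (in metres and radians):
On the way, in this order (a step that is already met when the one before it is completed fails the run):
1. the rack stands on the platform between jaw, fences and screw, let go (z of rack_centre in the frame of rack_home between -0.004 and 0.004 m and x of rack_centre in the frame of rack_home between -0.016 and 0.004 m and y of rack_centre in the frame of rack_home between -0.004 and 0.065 m and contact force between the fingers and rack below 0.3 N), for 0.2 s.
2. the jaw is pushed home: the rack sits against the side fence with the jaw up against it (value of joint jaw above 0.059 m and y of rack_centre in the frame of rack_home between -0.004 and 0.003 m), for 0.2 s.
3. the thumbscrew is seated: its nose bears firmly on the rack (value of joint nose above 0.001 m and contact force between nose and rack above 3 N), for 0.3 s.
At the end, for the whole second after the job is handed in: The rack stands flat and square (within 4 degrees) on the platform, within 3 mm of touching the end fence and the side fence, with the jaw within 3 mm of closed on it, and the screw's nose bears on it, pushed back 1 to 6 mm; everything is at rest and released (all of step 2 and all of step 3 and z of rack_centre in the frame of rack_home between -0.004 and 0.004 m and x of rack_centre in the frame of rack_home between -0.003 and 0.004 m and angle between the y axis of rack_centre and the x axis of rack_home, either way round below 0.07 rad and angle between rack_centre's own z axis and vertical below 0.07 rad and value of joint nose below 0.006 m and linear speed of rack below 0.01 m/s).
It fails at once if the thumbscrew is overtightened: the nose is pushed back more than 6 mm (value of joint nose above 0.006 m).
It fails at once if a bystander (beaker, wash bottle, label tape) is moved more than 30 mm (distance of any of beaker, wash_bottle, label_tape from where it was at the start of the episode above 0.03 m).
It also fails if it takes over 72 s, if anything falls off the work surface, if the arm or the gripper's body presses on something with over 40 N, if the wrist force passes 120 N, or if a joint passes its speed limit or range.

## Robot

A 7-joint arm with a two-finger parallel gripper is mounted at the origin on a cart in front of the work surface, level with it; the furniture and walls round the work are solid. World frame = base frame: x ahead of the robot, y to its left, z up, the work surface at z = 0. Lengths are in mm, angles in rad, forces in N, time in s.
With the tool pointing down it reaches from about 425 to 925 mm from the base axis. Payload 6.8 kg.
Tool frame: the origin (TCP) lies where the fingers leave the gripper's body, on its centre line; the fingertips stand 73 mm ahead of it and the grasp point (between the pads) lies 54 mm ahead of it; z points along the fingers, y is the line along which they close (so a half turn about z gives the same grasp; the last joint's range is limited). The gripper opens to 85 mm and grips with 20 to 120 N. Pads are 22 mm wide; open, the fingers measure 114 mm over their backs; the gripper's body (76 mm by 85 mm) begins 54 mm behind the grasp point. The pads swing forward as they close: fully open they stand 13 mm farther back than shut.
Start: joints at [1.084, 0.477, 0.022, 1.555, -0.011, 1.109, -0.083], TCP at [249.627, -627.161, 303.908] pointing down, gripper open.
Joint ranges: [-2.96, 2.96], [-0.34, 2.1], [-1.41, 1.46], [0.24, 2.44], [-1.37, 4.51], [0.17, 1.92], [-2.96, 2.96]. Speed limits (rad/s): [2.39, 2.39, 3.14, 3.14, 3.14, 3.14, 3.14].

## Interface

Orientations are given as a rotation vector (axis times angle).
In Python, from workcell import bot, capture, camera_model, close_job, boxes_of gives the robot as it stands.
- The arm moves only by the tool drive_tool, never from a script. Its argument "commands" is one flat list of numbers, 7 for each row, row after row: the opening, from 0 (shut) to 1 (fully open), then the shift along the world's x, y, z as a fraction of full scale, then the turn, a rotation vector about the world's x, y, z as a fraction of full scale. A call has 1 to 20 rows; each row is the pose to reach, as a shift and turn from the pose commanded when the call began; what a row does not reach only later rows make up. Full scale, the value 1, is 0.1 m for a shift and 1.5 rad for a turn. A row lasts 1/12 s, in which the tool goes at most 41.7 mm and 7.16 degrees, less where a joint would pass 70% of its speed; a pose out of reach is approached as far as the arm can. A call with a number of a shift or a turn outside -1 to 1 is refused whole. A call with a gripper value outside its range is refused whole. The fingers move at their own pace and stop on an object; the grip force is fixed at half the most. Time passes only in rows, so rows that repeat a pose let the fingers close. It gives the time, the measured TCP pose, the force, the opening and the grip force at its end, in the units of the state.
- bot.get_state(): the state, without advancing time (a new reading comes with each control period).
- capture(name): name is "scene" or "top" or "wrist"; returns (picture, depth): 420x560x3 uint8, blue, green, red; 420x560 float32, mm along the optical axis (not along the pixel's ray), 0 where there is no reading.
- camera_model(name): a dict with "fovy" (degrees; the focal length in pixels is half the picture's height over the tangent of half this angle, whatever the lens; pixels are square), "cx", "cy" (the principal point, pixels), "dist" ([k1, k2, p1, p2, k3] as OpenCV has them; the pictures are not rectified), "view" (4x4, takes a point from world to camera coordinates); the wrist camera has in their place "tool_from_camera" (4x4, takes a point from camera to tool coordinates, whose origin is the TCP and whose axes are the flange's). Camera axes: x right, y up, looking along -z (the intrinsics and any distortion apply to the point x, -y, -z); pixel columns grow to the right and rows downward; lengths in mm; the calibration is good to about 2 mm. A picture is of the moment at which its call begins: read the wrist's pose just before it. camera_model takes no time and is no camera call.
- close_job(): hands the job in; it is judged then, once.
Trained networks look in the newest picture that a camera, given by its name, has taken for a name from the list of things; names that differ only in an ending like _2 or _b are one class to them, and where a whole thing is asked for, a point or a joint stands for the part that bears it (a point fixed in the world has none). Each returns a list of dicts, best first, with "p" (0 to 1); they miss things now and then, are a little off and sometimes report something else, mostly with a low value. They report only what shows in the picture. A call takes as long as a camera call. They do not tell look-alikes from the thing itself.
- boxes_of(thing, camera): "bbox" ([left, top, right, bottom] in pixels, round what is visible of it).
The state is a dict: "time_s": time; "joints": joint angles; "dq": joint speeds; "joint_efforts": joint torques, N m; "position": TCP position; "tcp_rot": TCP orientation; "wrist_force": force on the tool from outside, world axes, zero at the start; "wrist_torque": the same for the moment, N m; "finger_gap": finger opening in mm; "grasp_force": force on a finger pad.
Only numpy, scipy, OpenCV 4.12 (cv2) and the standard library are available. Lean on these libraries where they do the work, as an engineer would, in place of code of your own. Each camera call takes 0.05 s, during which the arm holds its last target. There are 200 camera calls.

## Working session

There is one attempt and no reset: what is moved stays moved. The work goes in short steps, Python scripts to look and compute and a tool call to move; the robot and the scene stay as the last step left them, time stands still between calls to the robot, and variables do not carry over. Pictures are saved under pics/ and viewed, at most 10 in all, crops included, and the job is handed in when it is done.

Besides the shell and the picture viewer there is one more tool, called after "Request:" in YAML: its name, and indented under it one key for each argument. drive_tool: Moves the arm, as the interface text tells. Its arguments: {"type":"object","properties":{"commands":{"type":"array","items":{"type":"number","minimum":-1,"maximum":1}}},"required":["commands"]}

```bash
mkdir -p pics; cat > h.py <<'E'
import numpy as np,cv2
from scipy.spatial.transform import Rotation as R
from workcell import bot,capture,camera_model,close_job,boxes_of
def cloud(name):
    s=bot.get_state(); pic,d=capture(name); m=camera_model(name)
    h,w=d.shape; f=h/2/np.tan(np.radians(m["fovy"])/2)
    K=np.array([[f,0,m["cx"]],[0,f,m["cy"]],[0,0,1]])
    u,v=np.meshgrid(np.arange(w),np.arange(h))
    n=cv2.undistortPoints(np.stack([u,v],-1).reshape(-1,1,2).astype(np.float64),K,np.array(m["dist"],float)).reshape(h,w,2)
    P=np.stack([n[...,0]*d,-n[...,1]*d,-d],-1)
    if "view" in m: T=np.linalg.inv(np.array(m["view"]))
    else:
        T=np.eye(4);T[:3,:3]=R.from_rotvec(s["tcp_rot"]).as_matrix();T[:3,3]=s["position"]
        T=T@np.array(m["tool_from_camera"])
    W=P@T[:3,:3].T+T[:3,3]; W[d==0]=np.nan
    return pic,W
E
python3 - <<'E'
from h import *
s=bot.get_state();print(s)
for c in("scene","top"):
    p,W=cloud(c);cv2.imwrite(f"pics/{c}0.png",p);np.save(f"{c}0.npy",W)
    for t in["rack_centre","shaker","jaw_back","knob_centre","beaker","wash_bottle","label_tape"]:
        for b in boxes_of(t,c)[:3]:
            x0,y0,x1,y1=map(int,b["bbox"]);print(c,t,round(b["p"],2),[x0,y0,x1,y1],W[(y0+y1)//2,(x0+x1)//2].round())
E
```

```text
{'time_s': 0.0, 'joints': array([ 1.08386973,  0.47780718,  0.02234117,  1.55645278, -0.01147779,
        1.10934503, -0.08309636]), 'dq': array([ 1.15312004e-05, -1.66805140e-04,  5.14973308e-04, -8.39037321e-04,
        1.35268673e-03,  2.63037628e-04,  2.10175294e-03]), 'joint_efforts': array([-7.90274044e-04, -5.96464348e+01,  1.60737164e+00, -2.81205654e+01,
        1.23586552e-02,  9.30147566e-03, -6.49811852e-06]), 'position': array([ 249.44993381, -626.70801982,  302.92034622]), 'tcp_rot': array([-3.08361398e+00, -5.91218397e-01,  8.03580102e-04]), 'wrist_force': array([ 0.84328748, -0.41419   ,  0.29949996]), 'wrist_torque': array([-0.03322243,  0.03702075,  0.03093401]), 'grasp_force': 0.0, 'finger_gap': 85.49484126833411}
scene rack_centre 0.77 [188, 336, 235, 382] [470. 300.  34.]
scene rack_centre 0.61 [227, 287, 273, 323] [523. 146.  20.]
scene rack_centre 0.26 [242, 181, 350, 278] [598. -92.  59.]
scene shaker 0.89 [244, 181, 352, 277] [595. -96.  58.]
scene jaw_back 0.56 [285, 233, 310, 253] [538. -26.  86.]
scene knob_centre 0.76 [318, 183, 332, 198] [ 561. -154.  168.]
scene beaker 0.87 [239, 177, 264, 212] [ 777. -103.   81.]
scene beaker 0.23 [244, 180, 350, 277] [599. -97.  59.]
scene wash_bottle 0.65 [214, 191, 234, 237] [772.   3.  69.]
top rack_centre 0.73 [193, 232, 223, 272] [522. 134.  35.]
top rack_centre 0.62 [141, 250, 163, 288] [480. 286.  35.]
top shaker 0.84 [236, 169, 347, 277] [594. -91.  63.]
top jaw_back 0.5 [258, 232, 279, 253] [545. -30. 104.]
top knob_centre 0.71 [315, 222, 335, 240] [ 568. -169.  181.]
top beaker 0.56 [287, 127, 318, 162] [ 817. -128.    4.]
top wash_bottle 0.55 [250, 145, 270, 165] [770. -14. 101.]
top wash_bottle 0.47 [257, 234, 278, 250] [545. -27. 101.]
top label_tape 0.66 [381, 203, 414, 237] [ 599. -388.   -0.]
```

```bash
python3 - <<'E'
import cv2,numpy as np
a=cv2.imread("pics/scene0.png")[150:400,160:420];b=cv2.imread("pics/top0.png")[110:310,130:430]
a=cv2.resize(a,None,fx=1.5,fy=1.5);b=cv2.resize(b,(400,267))
o=np.zeros((375,790,3),np.uint8);o[:,:390]=a;o[:267,390:]=b
cv2.imwrite("pics/v1.png",o)
E
```

```text
(no output)
```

View pics/v1.png

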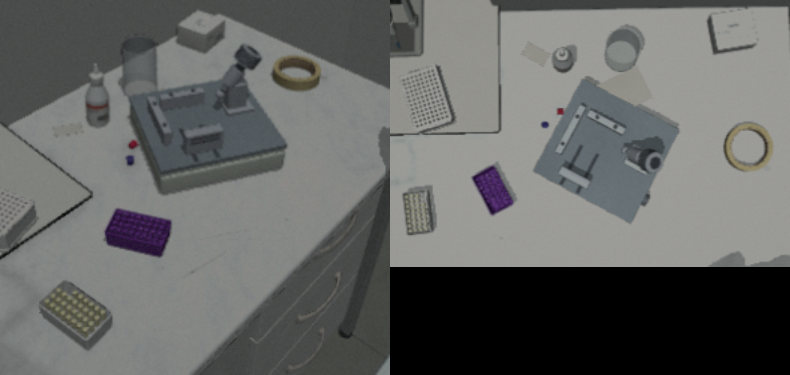

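The real (white) rack is at about scene (235,360) / top (151,268). The purple look-alike is at top (208,252). The shaker is at top (291,223), with its screw on the right and the end fence upper left.

```bash
cat >> h.py <<'E'
def fit(W,zr,c,r):
    q=W.reshape(-1,3);m=(q[:,2]>zr[0])&(q[:,2]<zr[1])&(np.hypot(q[:,0]-c[0],q[:,1]-c[1])<r)
    q=q[m];rc=cv2.minAreaRect(q[:,:2].astype(np.float32));return len(q),np.round(rc[0],1),np.round(rc[1],1),round(rc[2],1),np.median(q[:,2]).round(1)
E
python3 - <<'E'
from h import *
print(np.array(camera_model("wrist")["tool_from_camera"]).round(3),camera_model("wrist")["fovy"])
for c in("scene","top"):
    W=np.load(c+"0.npy")
    print(c,"plat",fit(W,(50,66),(594,-91),170),"rack",fit(W,(22,45),(478,290),70),"jaw",fit(W,(92,112),(545,-28),50))
    q=W.reshape(-1,3);m=(q[:,2]>80)&(q[:,2]<93)&(np.hypot(q[:,0]-594,q[:,1]+91)<150)
    print(q[m].round()[::6].tolist() if m.sum()<400 else m.sum())
E
```

```text
[[-1.0000e-03  9.5400e-01  3.0100e-01  7.6182e+01]
 [ 1.0000e+00  0.0000e+00  1.0000e-03 -1.2600e-01]
 [ 1.0000e-03  3.0100e-01 -9.5400e-01 -7.0176e+01]
 [ 0.0000e+00  0.0000e+00  0.0000e+00  1.0000e+00]] 63.41775859271542
scene plat (3137, array([599.4, -91.3]), array([221. , 212.9]), 60.8, np.float64(58.2)) rack (858, array([481.4, 294.9]), array([91.7, 52.1]), 5.8, np.float64(29.0)) jaw (178, array([546.4, -26.7]), array([63.4, 19.4]), 59.5, np.float64(99.2))
473
top plat (5432, array([596.2, -92.7]), array([220.6, 210.4]), 60.8, np.float64(60.3)) rack (340, array([479.7, 293. ]), array([88.3, 51.5]), 5.7, np.float64(31.0)) jaw (174, array([544. , -28.6]), array([62.9, 18. ]), 60.8, np.float64(102.1))
[[686.0, -43.0, 85.0], [680.0, -43.0, 84.0], [677.0, -43.0, 90.0], [675.0, -40.0, 86.0], [673.0, -35.0, 84.0], [672.0, -51.0, 86.0], [670.0, -40.0, 86.0], [669.0, -63.0, 88.0], [667.0, -37.0, 86.0], [666.0, -63.0, 89.0], [665.0, -32.0, 89.0], [664.0, -58.0, 90.0], [664.0, -76.0, 89.0], [662.0, -40.0, 89.0], [661.0, -68.0, 87.0], [661.0, -87.0, 89.0], [659.0, -42.0, 86.0], [658.0, -76
[... 321 characters left out ...]
45.0, -107.0, 84.0], [644.0, -27.0, 87.0], [642.0, -97.0, 87.0], [642.0, -117.0, 87.0], [641.0, -29.0, 86.0], [639.0, -107.0, 92.0], [639.0, -125.0, 87.0], [638.0, -29.0, 90.0], [637.0, -112.0, 91.0], [636.0, -130.0, 87.0], [636.0, -29.0, 90.0], [634.0, -120.0, 84.0], [633.0, -19.0, 91.0], [631.0, -117.0, 91.0], [631.0, -19.0, 87.0], [628.0, -122.0, 92.0], [628.0, -21.0, 90.0], [626.0, -16.0, 90.0], [624.0, -13.0, 86.0], [621.0, -11.0, 87.0], [618.0, -10.0, 86.0], [616.0, -10.0, 87.0], [613.0, -8.0, 90.0], [610.0, -5.0, 91.0], [608.0, -3.0, 91.0], [605.0, 0.0, 90.0], [603.0, 3.0, 87.0], [601.0, 6.0, 85.0], [600.0, -10.0, 84.0], [598.0, -7.0, 86.0], [595.0, -7.0, 81.0], [577.0, -134.0, 91.0]]
```

Request:
drive_tool:
  commands: [1,0.6,0.88,0.1,0,0,0,1,0.6,0.88,0.1,0,0,0,1,0.6,0.88,0.1,0,0,0]

```text
time_s: 1.05
position: [312.6, -535.8, 314.2]
tcp_rot: [-3.083, -0.596, -0.003]
wrist_force: [2.8, 1.5, 0.2]
finger_gap: 85.5
grasp_force: 0.0
```

Request:
drive_tool:
  commands: [1,0.6,0.88,0.1,0,0,0,1,0.6,0.88,0.1,0,0,0,1,0.6,0.88,0.1,0,0,0]

```text
time_s: 1.3
position: [372.9, -447.0, 324.6]
tcp_rot: [-3.083, -0.598, -0.003]
wrist_force: [0.6, 1.2, 1.0]
finger_gap: 85.1
grasp_force: 0.0
```

Request:
drive_tool:
  commands: [1,0.6,0.88,0.1,0,0,0,1,0.6,0.88,0.1,0,0,0,1,0.6,0.88,0.1,0,0,0]

```text
time_s: 1.55
position: [432.6, -358.7, 334.7]
tcp_rot: [-3.083, -0.599, -0.004]
wrist_force: [1.0, -1.0, -0.2]
finger_gap: 85.4
grasp_force: 0.0
```

Request:
drive_tool:
  commands: [1,0.6,0.88,0.1,0,0,0,1,0.6,0.88,0.1,0,0,0,1,0.6,0.88,0.1,0,0,0]

```text
time_s: 1.8
position: [492.3, -270.5, 344.7]
tcp_rot: [-3.083, -0.599, -0.004]
wrist_force: [0.7, -0.0, 0.0]
finger_gap: 85.3
grasp_force: 0.0
```

Request:
drive_tool:
  commands: [1,0.6,0.88,0.1,0,0,0,1,0.6,0.88,0.1,0,0,0,1,0.6,0.88,0.1,0,0,0]

```text
time_s: 2.05
position: [552.0, -182.2, 354.7]
tcp_rot: [-3.083, -0.598, -0.004]
wrist_force: [-0.5, 0.1, -0.2]
finger_gap: 85.1
grasp_force: 0.0
```

Request:
drive_tool:
  commands: [1,0.6,0.88,0,0,0,0,1,0.6,0.88,0,0,0,0,1,0.6,0.88,0,0,0,0,1,0.6,0.88,0,0,0,0,1,0.6,0.88,0,0,0,0]

```text
time_s: 2.47
position: [610.2, -97.3, 353.7]
tcp_rot: [-3.084, -0.597, 0.0]
wrist_force: [-1.7, -0.9, -0.0]
finger_gap: 85.1
grasp_force: 0.0
```

```bash
python3 - <<'E'
from h import *
p,W=cloud("wrist");cv2.imwrite("pics/w1.png",p);np.save("w1.npy",W)
print("plat",fit(W,(55,64),(598,-92),170),"jaw",fit(W,(95,108),(545,-28),50))
for t in["shaker","jaw_back","knob_centre"]:
    for b in boxes_of(t,"wrist")[:2]:
        x0,y0,x1,y1=map(int,b["bbox"]);print(t,round(b["p"],2),[x0,y0,x1,y1],W[(y0+y1)//2,(x0+x1)//2].round())
c,s=np.cos(np.radians(60.8)),np.sin(np.radians(60.8))
D=W-np.array([598,-92,0]);S=np.stack([D[...,0]*c+D[...,1]*s,-D[...,0]*s+D[...,1]*c,W[...,2]],-1).reshape(-1,3)
z=S[:,2]
m=(z>84)&(z<93)
e=S[m&(S[:,0]>60)&(S[:,0]<100)&(abs(S[:,1])<60)];print("end",np.percentile(e,[2,50,98],axis=0).round(1).tolist())
e=S[m&(S[:,1]<-30)&(S[:,1]>-65)&(S[:,0]>-20)&(S[:,0]<60)];print("side",np.percentile(e,[2,50,98],axis=0).round(1).tolist())
e=S[(z>97)&(z<106)&(S[:,1]>40)&(S[:,1]<110)];print("jaw",np.percentile(e,[2,50,98],axis=0).round(1).tolist())
e=S[(z>130)&(S[:,0]<-30)&(S[:,0]>-150)&(abs(S[:,1])<60)];print("knob",len(e),np.percentile(e,[2,50,98],axis=0).round(1).tolist())
E
```

```text
plat (30108, array([ 622.6, -107. ]), array([220.7, 270.8]), 60.7, np.float64(60.3)) jaw (1168, array([544.6, -28.6]), array([64.3, 18.5]), 61.7, np.float64(102.0))
shaker 0.61 [126, 39, 396, 304] [610. -82.  60.]
jaw_back 0.71 [161, 181, 215, 248] [550. -29. 102.]
jaw_back 0.5 [128, 36, 396, 307] [610. -83.  61.]
knob_centre 0.66 [308, 244, 361, 298] [ 580. -161.  181.]
end [[62.2, -50.9, 86.0], [79.6, -5.4, 88.2], [86.7, 48.4, 90.4]]
side [[-12.8, -52.6, 86.0], [24.0, -46.0, 88.1], [58.5, -39.1, 90.7]]
jaw [[-0.8, 69.2, 98.0], [30.5, 76.6, 102.1], [59.9, 86.1, 103.7]]
knob 5105 [[-96.2, -59.5, 133.4], [-53.6, -26.9, 180.9], [-30.7, 2.7, 353.0]]
```

View pics/w1.png

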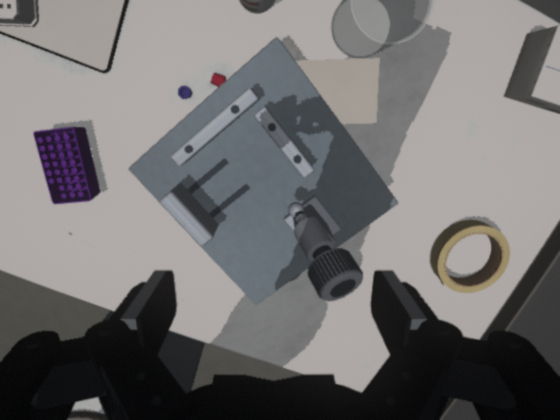

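The wrist view shows the empty fixture clearly: end fence at (215,127), side fence at (284,143), jaw at (188,214) and knob at (334,272). Next stop is above the white rack.

Request:
drive_tool:
  commands: [1,-0.32,0.98,-0.23,0,0,-0.047,1,-0.32,0.98,-0.23,0,0,-0.047,1,-0.32,0.98,-0.23,0,0,-0.047]

```text
time_s: 2.92
position: [575.8, 1.7, 330.3]
tcp_rot: [-3.102, -0.483, 0.001]
wrist_force: [0.9, 1.2, -0.7]
finger_gap: 85.5
grasp_force: 0.0
```

Request:
drive_tool:
  commands: [1,-0.32,0.98,-0.23,0,0,-0.047,1,-0.32,0.98,-0.23,0,0,-0.047,1,-0.32,0.98,-0.23,0,0,-0.047]

```text
time_s: 3.17
position: [543.5, 100.1, 307.4]
tcp_rot: [-3.118, -0.376, 0.001]
wrist_force: [0.9, 0.9, 0.5]
finger_gap: 85.3
grasp_force: 0.0
```

Request:
drive_tool:
  commands: [1,-0.32,0.98,-0.23,0,0,-0.047,1,-0.32,0.98,-0.23,0,0,-0.047,1,-0.32,0.98,-0.23,0,0,-0.047]

```text
time_s: 3.42
position: [511.5, 198.1, 284.5]
tcp_rot: [-3.129, -0.265, 0.001]
wrist_force: [-0.1, 1.1, 0.6]
finger_gap: 85.6
grasp_force: 0.0
```

Request:
drive_tool:
  commands: [1,-0.32,0.98,-0.23,0,0,-0.047,1,-0.32,0.98,-0.23,0,0,-0.047,1,-0.32,0.98,-0.23,0,0,-0.047,1,-0.32,0.98,-0.23,0,0,-0.047,1,-0.32,0.98,-0.23,0,0,-0.047]

```text
time_s: 3.83
position: [481.3, 293.0, 261.8]
tcp_rot: [3.137, 0.154, -0.001]
wrist_force: [0.7, -0.4, 0.3]
finger_gap: 85.8
grasp_force: 0.0
```

```bash
python3 - <<'E'
from h import *
s=bot.get_state();r=R.from_rotvec(s["tcp_rot"]).as_matrix();print(s["position"],r.round(3).tolist(),s["joints"].round(2))
p,W=cloud("wrist");cv2.imwrite("pics/w2.png",p)
print("rack",fit(W,(22,45),(480,294),65))
q=W[(W[...,2]>22)&(W[...,2]<45)&(np.hypot(W[...,0]-480,W[...,1]-294)<120)];print(q.min(0),q.max(0))
E
```

```text
[481.28450931 292.96382073 261.77412786] [[0.995, 0.098, -0.0], [0.098, -0.995, -0.0], [-0.0, 0.0, -1.0]] [-0.36  0.37 -0.38  1.85  0.16  0.96 -2.28]
rack (3003, array([478.8, 294.9]), array([91. , 52.1]), 6.0, np.float64(31.4))
[432.28722878 265.20537585  22.0104037 ] [541.26995618 409.79897043  37.05423695]
```

View pics/w2.png

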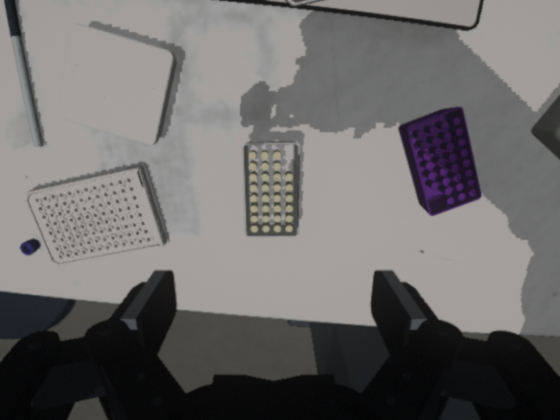

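Request:
drive_tool:
  commands: [1,-0.02,0.015,-0.93,0,0,0,1,-0.02,0.015,-0.93,0,0,0,1,-0.02,0.015,-0.93,0,0,0]

```text
time_s: 4.13
position: [478.5, 289.8, 164.2]
tcp_rot: [3.133, 0.146, -0.009]
wrist_force: [-2.0, -1.3, -0.1]
finger_gap: 85.6
grasp_force: 0.0
```

Request:
drive_tool:
  commands: [1,0,0,-0.5,0,0,0,1,0,0,-0.75,0,0,0,1,0,0,-0.93,0,0,0,1,0,0,-0.93,0,0,0,1,0,0,-0.93,0,0,0,0,0,0,-0.93,0,0,0,0,0,0,-0.93,0,0,0,0,0,0,-0.93,0,0,0,0,0,0,-0.93,0,0,0,0,0,0,-0.93,0,0,0,0,0,0,-0.93,0,0,0,0,0,0,-0.93,0,0,0,0,0,0,-0.93,0,0,0,0,0,0,-0.93,0,0,0]

```text
time_s: 5.3
position: [480.8, 294.9, 78.0]
tcp_rot: [-3.137, -0.151, -0.005]
wrist_force: [0.1, -0.7, 8.1]
finger_gap: 49.0
grasp_force: 63.0
```

Request:
drive_tool:
  commands: [0,0,0,0.4,0,0,0,0,0,0,0.8,0,0,0,0,0,0,1,0,0,0,0,0,0,1,0,0,0]

```text
time_s: 5.63
position: [482.0, 296.2, 181.8]
tcp_rot: [-3.133, -0.151, -0.014]
wrist_force: [0.7, -0.1, -1.0]
finger_gap: 49.0
grasp_force: 63.2
```

Request:
drive_tool:
  commands: [0,0.29,-0.89,0.6,0,0,0.161,0,0.29,-0.89,0.6,0,0,0.161,0,0.29,-0.89,0.6,0,0,0.161,0,0.29,-0.89,0.6,0,0,0.161]

```text
time_s: 5.97
position: [512.0, 199.3, 238.5]
tcp_rot: [3.096, 0.516, 0.007]
wrist_force: [0.7, 0.3, -1.7]
finger_gap: 49.3
grasp_force: 63.3
```

Request:
drive_tool:
  commands: [0,0.29,-0.89,0,0,0,0.161,0,0.29,-0.89,0,0,0,0.161,0,0.29,-0.89,0,0,0,0.161,0,0.29,-0.89,0,0,0,0.161]

```text
time_s: 6.3
position: [538.6, 110.6, 235.1]
tcp_rot: [3.011, 0.886, -0.002]
wrist_force: [0.2, 1.0, -1.7]
finger_gap: 48.9
grasp_force: 63.2
```

Request:
drive_tool:
  commands: [0,0.29,-0.89,0,0,0,0.161,0,0.29,-0.89,0,0,0,0.161,0,0.29,-0.89,0,0,0,0.161,0,0.29,-0.89,0,0,0,0.161]

```text
time_s: 6.63
position: [567.3, 22.6, 235.1]
tcp_rot: [2.883, 1.243, -0.002]
wrist_force: [-0.5, 0.3, -1.6]
finger_gap: 49.2
grasp_force: 63.2
```

Request:
drive_tool:
  commands: [0,0.29,-0.89,0,0,0,0.161,0,0.29,-0.89,0,0,0,0.161,0,0.29,-0.89,0,0,0,0.161,0,0.29,-0.89,0,0,0,0.161,0,0.29,-0.89,0,0,0,0.161,0,0.29,-0.89,0,0,0,0.161]

```text
time_s: 7.13
position: [595.2, -59.3, 235.6]
tcp_rot: [-2.706, -1.593, -0.0]
wrist_force: [0.1, 0.1, -2.0]
finger_gap: 49.4
grasp_force: 63.2
```

```bash
python3 - <<'E'
from h import *
s=bot.get_state();r=R.from_rotvec(s["tcp_rot"]).as_matrix();print(s["position"],r.round(3).tolist(),s["joints"].round(2),s["finger_gap"],s["grasp_force"],s["wrist_force"])
p,W=cloud("wrist");cv2.imwrite("pics/w3.png",p);np.save("w3.npy",W)
t=s["position"][:2]
q=W[(abs(W[...,2]-s["position"][2]+50)<25)&(np.hypot(W[...,0]-t[0],W[...,1]-t[1])<60)]
print(len(q),cv2.minAreaRect(q[:,:2].astype(np.float32)),np.percentile(q[:,2],[5,50,95]))
E
```

```text
[595.20215084 -59.34334432 235.63860745] [[0.485, 0.874, -0.001], [0.874, -0.485, 0.001], [0.001, -0.001, -1.0]] [ 0.36  0.47 -0.48  1.78  0.26  0.95 -0.73] 49.431374629496055 63.154345750808716 [ 0.11998162  0.05202851 -1.96817555]
23436 ((592.7184448242188, -56.92342758178711), (99.66778564453125, 85.16341400146484), 35.43714141845703) [166.32014607 188.23663541 203.30982786]
```

View pics/w3.png

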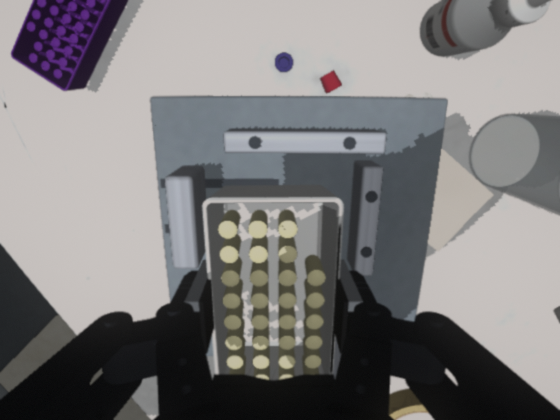

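The rack is held square over the gap between the jaw (185,222) and side fence (368,219). Lowering it now.

Request:
drive_tool:
  commands: [0,0.025,-0.033,0,0,0,0,0,0.025,-0.033,-0.3,0,0,0,0,0.025,-0.033,-0.55,0,0,0,0,0.025,-0.033,-0.75,0,0,0,0,0.025,-0.033,-0.85,0,0,0,0,0.025,-0.033,-0.91,0,0,0,0,0.025,-0.033,-0.95,0,0,0,0,0.025,-0.033,-0.965,0,0,0,0,0.025,-0.033,-0.965,0,0,0,0,0.025,-0.033,-0.965,0,0,0]

```text
time_s: 8.02
position: [598.8, -64.9, 140.4]
tcp_rot: [2.708, 1.591, 0.002]
wrist_force: [0.6, -0.7, -0.7]
finger_gap: 49.0
grasp_force: 63.3
```

Request:
drive_tool:
  commands: [0,0,0,-0.01,0,0,0,0,0,0,-0.02,0,0,0,0,0,0,-0.02,0,0,0,0,0,0,-0.02,0,0,0]

```text
time_s: 8.35
position: [598.6, -65.1, 138.0]
tcp_rot: [2.708, 1.591, 0.001]
wrist_force: [-0.8, -0.1, 2.6]
finger_gap: 48.9
grasp_force: 63.5
```

Request:
drive_tool:
  commands: [0.7,0,0,0,0,0,0,0.7,0,0,0,0,0,0,0.7,0,0,0,0,0,0,0.7,0,0,0,0,0,0,0.7,0,0,0.1,0,0,0,0.7,0,0,0.3,0,0,0,0.7,0,0,0.6,0,0,0,0.7,0,0,1,0,0,0,0.7,0,0,1,0,0,0,0.7,0,0,1,0,0,0]

```text
time_s: 9.18
position: [599.7, -64.8, 240.9]
tcp_rot: [2.705, 1.59, 0.008]
wrist_force: [1.4, 0.1, -0.6]
finger_gap: 59.5
grasp_force: 0.0
```

Request:
drive_tool:
  commands: [0,-0.7,0.2,0.6,0,0,0,0,-0.7,0.2,0.6,0,0,0,0,-0.7,0.2,0.6,0,0,0,0,-0.7,0.2,0.6,0,0,0,0,-0.7,0.2,0.6,0,0,0]

```text
time_s: 9.6
position: [528.1, -45.4, 297.2]
tcp_rot: [2.708, 1.591, 0.0]
wrist_force: [-0.1, -0.5, -0.9]
finger_gap: 0.7
grasp_force: 0.0
```

```bash
cat >> h.py <<'E'
O=np.array([597,-92.5]);A=np.radians(60.8);c,s_=np.cos(A),np.sin(A)
def toS(W):
    D=W[...,:2]-O;return np.stack([D[...,0]*c+D[...,1]*s_,-D[...,0]*s_+D[...,1]*c,W[...,2]],-1)
def rep(W):
    S=toS(W).reshape(-1,3);z=S[:,2]
    for n,m in dict(end=(z>84)&(z<91)&(S[:,0]>68)&(S[:,0]<100)&(abs(S[:,1])<60),side=(z>84)&(z<91)&(S[:,1]<-35)&(S[:,1]>-65)&(S[:,0]>0)&(S[:,0]<60),
      jaw=(z>97)&(z<106)&(S[:,1]>-10)&(S[:,1]<110)&(S[:,0]>-15)&(S[:,0]<70)).items():
        e=S[m]; print(n,len(e),np.percentile(e,[3,50,97],axis=0).round(1).tolist() if len(e) else "")
E
python3 - <<'E'
from h import *
s=bot.get_state();print(s["position"])
p,W=cloud("wrist");cv2.imwrite("pics/w4.png",p);np.save("w4.npy",W);rep(W)
S=toS(W);m=(S[...,2]>88.5)&(S[...,2]<96)&(S[...,0]<68)&(S[...,0]>-30)&(abs(S[...,1]-15)<50);q=S[m]
print(len(q),cv2.minAreaRect(q[:,:2].astype(np.float32)))
E
```

```text
[528.07136844 -45.36866727 297.23543086]
end 2277 [[74.4, -49.0, 86.4], [81.0, 0.6, 88.0], [87.3, 48.3, 90.1]]
side 1201 [[1.9, -52.1, 84.9], [30.3, -44.6, 87.8], [58.3, -39.0, 90.2]]
jaw 1782 [[1.0, 69.2, 99.3], [31.9, 77.6, 101.9], [60.3, 86.3, 103.3]]
2895 ((18.800373077392578, 10.499727249145508), (97.76248931884766, 56.381805419921875), 0.6533434391021729)
```

View pics/w4.png

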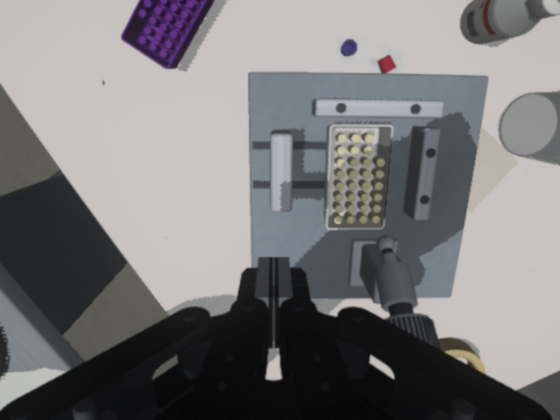

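The rack stands free in the gap, with a few mm to the end fence (378,108); the jaw is at (281,172). Next, pushing the jaw from behind.

Request:
drive_tool:
  commands: [0,-0.23,0.386,0,0,0,0,0,-0.23,0.386,-0.3,0,0,0,0,-0.23,0.386,-0.54,0,0,0,0,-0.23,0.386,-0.54,0,0,0]

```text
time_s: 9.98
position: [502.8, -6.7, 238.3]
tcp_rot: [-2.703, -1.591, 0.012]
wrist_force: [-0.7, -0.5, -0.0]
finger_gap: 0.4
grasp_force: 0.0
```

Request:
drive_tool:
  commands: [0,0,0,-0.4,0,0,0,0,0,0,-0.75,0,0,0,0,0,0,-1,0,0,0,0,0,0,-1,0,0,0,0,0,0,-1,0,0,0,0,0,0,-1,0,0,0]

```text
time_s: 10.48
position: [506.5, -6.4, 144.7]
tcp_rot: [2.708, 1.591, 0.002]
wrist_force: [0.2, 0.8, -0.0]
finger_gap: -0.1
grasp_force: 0.0
```

Request:
drive_tool:
  commands: [0,0.044,-0.024,0,0,0,0,0,0.087,-0.049,0,0,0,0,0,0.131,-0.073,0,0,0,0,0,0.175,-0.098,0,0,0,0,0,0.218,-0.122,0,0,0,0,0,0.262,-0.146,0,0,0,0,0,0.306,-0.171,0,0,0,0,0,0.35,-0.195,0,0,0,0,0,0.393,-0.22,0,0,0,0,0,0.437,-0.244,0,0,0,0,0,0.437,-0.244,0,0,0,0]

```text
time_s: 11.4
position: [549.9, -31.4, 143.4]
tcp_rot: [2.709, 1.591, 0.001]
wrist_force: [-0.8, 0.6, -0.6]
finger_gap: -0.1
grasp_force: 0.0
```

Request:
drive_tool:
  commands: [0,0.03,-0.017,0,0,0,0,0,0.06,-0.034,0,0,0,0,0,0.09,-0.05,0,0,0,0,0,0.12,-0.067,0,0,0,0,0,0.15,-0.084,0,0,0,0,0,0.18,-0.1,0,0,0,0]

```text
time_s: 11.9
position: [567.0, -40.9, 143.3]
tcp_rot: [-2.708, -1.592, 0.001]
wrist_force: [-2.9, 1.8, 1.2]
finger_gap: 0.1
grasp_force: 1.5
```

```bash
python3 - <<'E'
from h import *
s=bot.get_state();print(s["position"],toS(s["position"]),s["wrist_force"])
p,W=cloud("wrist");rep(W);np.save("w5.npy",W);cv2.imwrite("pics/w5.png",p)
E
```

```text
[566.95029101 -40.91704602 143.26467263] [ 30.36785855  51.39629674 143.26467263] [-2.90316615  1.83922302  1.24488637]
end 9805 [[73.7, -48.9, 85.9], [81.5, 0.9, 88.0], [87.8, 47.3, 90.1]]
side 4174 [[2.8, -52.0, 84.7], [32.9, -44.0, 87.9], [58.4, -39.0, 90.2]]
jaw 4376 [[32.6, 21.5, 97.8], [45.7, 31.4, 101.8], [61.6, 58.3, 103.7]]
```

Request:
drive_tool:
  commands: [0,0.022,-0.012,0,0,0,0,0,0.044,-0.024,0,0,0,0,0,0.065,-0.037,0,0,0,0,0,0.08,-0.044,0,0,0,0,0,0.09,-0.05,0,0,0,0]

```text
time_s: 12.37
position: [575.4, -45.6, 143.3]
tcp_rot: [-2.708, -1.591, 0.002]
wrist_force: [-7.7, 3.0, 5.1]
finger_gap: -0.0
grasp_force: 3.9
```

Request:
drive_tool:
  commands: [0,0.01,-0.006,0,0,0,0,0,0.02,-0.011,0,0,0,0,0,0.02,-0.011,0,0,0,0]

```text
time_s: 12.62
position: [575.6, -45.7, 143.2]
tcp_rot: [-2.705, -1.592, 0.007]
wrist_force: [-10.6, 5.5, 7.8]
finger_gap: 0.0
grasp_force: 6.0
```

```bash
python3 - <<'E'
from h import *
s=bot.get_state();print(s["position"],toS(s["position"]),s["wrist_force"])
p,W=cloud("wrist");rep(W)
S=toS(W).reshape(-1,3);q=S[(S[:,2]>87)&(S[:,2]<95)&(S[:,0]<70)&(S[:,0]>30)&(S[:,1]>-38)&(S[:,1]<12)];print(np.percentile(q,[2,98],axis=0).round(1))
E
```

```text
[575.61324754 -45.6813746  143.24795049] [ 30.43527797  41.50988701 143.24795049] [-10.61615355   5.46169817   7.80533211]
end 9956 [[74.1, -48.9, 85.9], [81.5, 0.0, 88.0], [87.8, 47.0, 90.1]]
side 4394 [[2.9, -52.0, 85.1], [34.0, -43.8, 88.2], [58.6, -37.7, 90.5]]
jaw 4372 [[32.7, 12.0, 97.8], [45.7, 21.8, 101.8], [61.6, 49.4, 103.6]]
[[ 30.5 -37.7  87.3]
 [ 68.2  10.1  94.9]]
```

Request:
drive_tool:
  commands: [0,0.02,-0.011,0,0,0,0,0,0.035,-0.02,0,0,0,0,0,0.035,-0.02,0,0,0,0,0,0.035,-0.02,0,0,0,0]

```text
time_s: 13.0
position: [576.1, -45.8, 143.1]
tcp_rot: [-2.7, -1.592, 0.015]
wrist_force: [-23.0, 8.7, 18.9]
finger_gap: -0.1
grasp_force: 12.2
```

```bash
python3 - <<'E'
from h import *
s=bot.get_state();print(s["position"],toS(s["position"]),s["wrist_force"])
p,W=cloud("wrist");rep(W);cv2.imwrite("pics/w6.png",p);np.save("w6.npy",W)
E
```

```text
[576.0870401  -45.78257796 143.0959785 ] [ 30.57807961  41.04692999 143.0959785 ] [-23.0321899    8.68927356  18.89497438]
end 10067 [[74.0, -48.9, 85.9], [81.5, -0.0, 88.0], [87.8, 47.3, 90.1]]
side 4447 [[3.2, -52.1, 85.2], [33.9, -43.9, 88.2], [58.6, -37.7, 90.5]]
jaw 4360 [[33.0, 12.0, 97.8], [45.8, 21.8, 101.9], [61.7, 48.5, 103.9]]
```

View pics/w6.png

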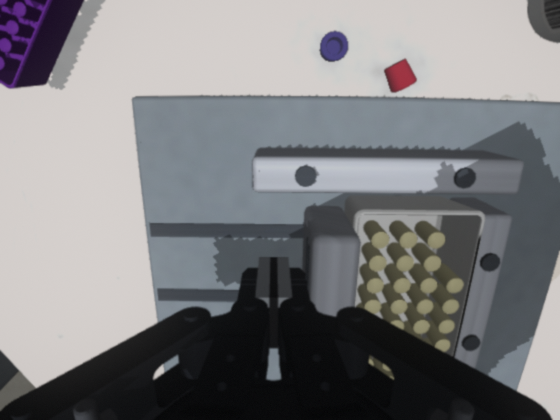

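The jaw is pressed up against the rack, and the rack against the side fence (480,290). About 5 mm is left at the end fence, which the screw will close. Now I'll locate the knob and back off.

Request:
drive_tool:
  commands: [0,-0.2,0.112,0,0,0,0,0,-0.4,0.22,0,0,0,0,0,-0.4,0.22,0.5,0,0,0,0,-0.4,0.22,1,0,0,0,0,-0.4,0.22,1,0,0,0]

```text
time_s: 13.47
position: [543.8, -26.5, 248.6]
tcp_rot: [2.704, 1.591, 0.011]
wrist_force: [1.7, 0.7, 0.6]
finger_gap: -0.3
grasp_force: 0.0
```

```bash
python3 - <<'E'
from h import *
ax=np.array([-.574,0,.819]);e1=np.array([.819,0,.574])
def knob(W,n):
    S=toS(W).reshape(-1,3)
    S=S[(S[:,2]>125)&(S[:,2]<215)&(S[:,0]<-40)&(S[:,0]>-140)&(abs(S[:,1]+15)<35)]
    a=S@ax;hist,ed=np.histogram(a,np.arange(a.min(),a.max()+2,2));
    t=np.percentile(a,97);cap=S[a>t-6] 
    am=np.median(cap@ax);cap=S[abs(S@ax-am)<2.5]
    uv=np.c_[cap@e1,cap[:,1]].astype(np.float32)
    (cu,cv),r=cv2.minEnclosingCircle(uv)
    c=ax*(am-14)+e1*cu;c[1]=cv
    print(n,len(S),len(cap),"cap a",am.round(1),"r",round(r,1),np.percentile(uv,[2,98],axis=0).round(1).tolist(),"centre S",c.round(1))
for n in("scene0","top0","w1","w4"): knob(np.load(n+".npy"),n)
s=bot.get_state();print(s["position"],s["joints"].round(2))
p,W=cloud("wrist");rep(W)
E
```

```text
scene0 328 54 cap a 190.5 r 19.4 [[13.4, -28.2], [47.9, 3.6]] centre S [-75.9 -13.9 162.5]
top0 361 144 cap a 194.8 r 21.2 [[11.4, -31.3], [48.1, 3.2]] centre S [-80.  -13.5 164.8]
w1 3071 822 cap a 194.0 r 20.2 [[12.7, -32.0], [47.6, 3.3]] centre S [-79.5 -13.7 164.1]
w4 2495 161 cap a 182.9 r 12.9 [[38.4, -32.0], [49.6, -10.5]] centre S [-61.4 -20.8 163.2]
[543.76969764 -26.46852037 248.61782956] [ 0.36  0.37 -0.53  1.9   0.24  0.92 -0.79]
end 3126 [[74.0, -49.0, 85.6], [81.3, -0.5, 88.0], [87.7, 47.9, 90.2]]
side 1655 [[2.0, -52.0, 85.4], [31.7, -44.1, 88.2], [58.2, -37.7, 90.5]]
jaw 2294 [[1.4, 12.2, 98.7], [32.8, 20.8, 101.9], [60.8, 28.5, 103.2]]
```

Request:
drive_tool:
  commands: [0,0,0,0.5,0,0,0.08,0.5,-0.07,-0.4,0.5,0,0,0.16,1,-0.07,-0.8,0.5,0,0,0.24,1,-0.07,-1,0.5,0,0,0.32,1,-0.07,-1,0.5,0,0,0.4,1,-0.07,-1,0.5,0,0,0.48,1,-0.07,-1,0.5,0,0,0.56,1,-0.07,-1,0.5,0,0,0.633,1,-0.07,-1,0.5,0,0,0.633]

```text
time_s: 14.27
position: [534.9, -127.6, 293.6]
tcp_rot: [1.676, 2.655, 0.001]
wrist_force: [0.4, -0.5, -0.2]
finger_gap: 85.4
grasp_force: 0.0
```

Request:
drive_tool:
  commands: [1,-0.07,-0.4,0,0,0,0.08,1,-0.07,-0.8,0,0,0,0.16,1,-0.07,-1,0,0,0,0.24,1,-0.07,-1,0,0,0,0.32,1,-0.07,-1,0,0,0,0.4,1,-0.07,-1,0,0,0,0.48,1,-0.07,-1,0,0,0,0.56,1,-0.07,-1,0,0,0,0.633,1,-0.07,-1,0,0,0,0.633]

```text
time_s: 15.02
position: [527.6, -227.4, 293.4]
tcp_rot: [0.282, 3.128, -0.0]
wrist_force: [-0.2, 0.7, 0.4]
finger_gap: 85.3
grasp_force: 0.0
```

Request:
drive_tool:
  commands: [1,0,-0.15,0,0.07,-0.04,0,1,0,-0.15,0,0.14,-0.08,0,1,0,-0.15,0,0.21,-0.12,0,1,0,-0.15,0,0.28,-0.16,0,1,0,-0.15,0,0.355,-0.199,0,1,0,-0.15,0,0.355,-0.199,0,1,0,-0.15,0,0.355,-0.199,0]

```text
time_s: 15.6
position: [526.6, -243.9, 292.0]
tcp_rot: [0.261, 2.773, 0.8]
wrist_force: [-0.2, 0.1, 0.1]
finger_gap: 85.4
grasp_force: 0.0
```

```bash
cat >> h.py <<'E'
KS=np.array([-79.5,-14,164.3])
def S2W(v,p=True):
    v=np.array(v,float);return np.array([c*v[0]-s_*v[1]+(O[0] if p else 0),s_*v[0]+c*v[1]+(O[1] if p else 0),v[2]])
dW=S2W([.5736,0,-.8192],False)
def goal(off):
    s=bot.get_state();r=R.from_rotvec(s["tcp_rot"]).as_matrix()
    z=r[:,2];t=np.cross(z,dW);t=t/np.linalg.norm(t)*np.arcsin(np.linalg.norm(t))
    g=S2W(KS)-off*dW
    print("pos",s["position"].round(1),"J",s["joints"].round(2),"tilt fix frac",(t/1.5).round(3),"goal",g.round(1),"shift frac",((g-s["position"])/100).round(3),"F",s["wrist_force"].round(1),"T",s["wrist_torque"].round(2))
E
python3 - <<'E'
from h import *
goal(52)
E
```

```text
pos [ 526.6 -243.9  292. ] J [ 1.36  0.64 -1.09  1.78 -0.06  0.95  1.8 ] tilt fix frac [ 0.001 -0.     0.   ] goal [ 555.9 -194.8  206.9] shift frac [ 0.293  0.491 -0.851] F [-0.2  0.1  0.1] T [-0.45  0.25 -0.01]
```

```bash
python3 - <<'E'
from h import *
s=bot.get_state();p,W=cloud("wrist");cv2.imwrite("pics/w7.png",p)
r=R.from_rotvec(s["tcp_rot"]).as_matrix();T=(W-s["position"])@r  # tool coords
m=(abs(T[...,0])<60)&(abs(T[...,1])<60)&(T[...,2]>90)&(T[...,2]<170)
q=T[m];print(len(q));z=q[:,2];h,e=np.histogram(z,np.arange(90,172,4));print(list(zip(e.astype(int).tolist(),h.tolist())))
zc=np.median(z[z<np.percentile(z,5)+6]);cp=q[abs(z-zc)<3];print("cap z",zc,cv2.minEnclosingCircle(cp[:,:2].astype(np.float32)),np.percentile(cp,[2,98],axis=0).round(1).tolist())
E
```

```text
3197
[(90, 0), (94, 0), (98, 0), (102, 0), (106, 0), (110, 0), (114, 0), (118, 0), (122, 0), (126, 0), (130, 0), (134, 1), (138, 2407), (142, 394), (146, 97), (150, 82), (154, 73), (158, 66), (162, 71), (166, 6)]
cap z 140.81448431676887 ((-0.5659760236740112, -3.302727460861206), 20.868656158447266) [[-17.8, -21.0, 139.0], [17.7, 14.6, 143.3]]
```

View pics/w7.png

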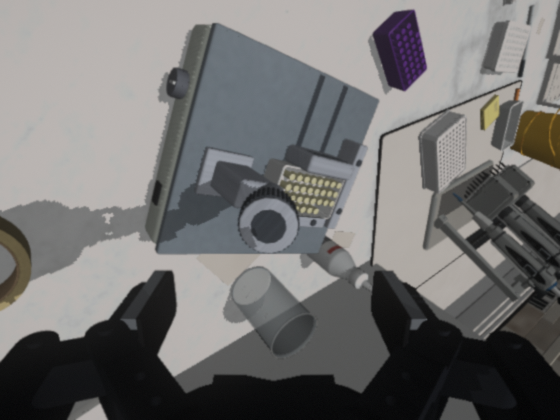

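The knob is seen end-on at (269,220), nearly on the tool axis. I'll compute the exact shift.

```bash
python3 - <<'E'
from h import *
s=bot.get_state();r=R.from_rotvec(s["tcp_rot"]).as_matrix()
print((r@[-.3,-3.2,102.8]/100).round(3),(r@[-.3,-3.2,60]/100).round(3))
E
```

```text
[ 0.287  0.485 -0.861] [ 0.167  0.272 -0.509]
```

Request:
drive_tool:
  commands: [1,0.1,0.16,-0.3,0,0,0,1,0.167,0.272,-0.509,0,0,0,1,0.21,0.35,-0.64,0,0,0,1,0.25,0.42,-0.76,0,0,0,1,0.287,0.485,-0.861,0,0,0,1,0.287,0.485,-0.861,0,0,0,1,0.287,0.485,-0.861,0,0,0]

```text
time_s: 16.23
position: [556.6, -191.9, 208.0]
tcp_rot: [0.246, 2.773, 0.798]
wrist_force: [0.3, -0.3, 0.3]
finger_gap: 85.2
grasp_force: 0.0
```

Request:
drive_tool:
  commands: [0,0,0,0,0,0,0,0,0,0,0,0,0,0,0,0,0,0,0,0,0,0,0,0,0,0,0,0,0,0,0,0,0,0,0,0,0,0,0,0,0,0,0,0,0,0,0,0,0,0,0,0,0,0,0,0]

```text
time_s: 16.9
position: [555.7, -196.2, 207.3]
tcp_rot: [0.254, 2.771, 0.796]
wrist_force: [-4.2, -6.4, 2.9]
finger_gap: 38.5
grasp_force: 59.5
```

```bash
python3 - <<'E'
from h import *
goal(52)
s=bot.get_state();r=R.from_rotvec(s["tcp_rot"]).as_matrix();print("T tool",r.T@s["wrist_torque"],s["finger_gap"],(r[:,2]/1.5).round(4))
E
```

```text
pos [ 555.7 -196.2  207.3] J [ 1.21  0.73 -1.02  1.85  0.    0.75  1.75] tilt fix frac [0.003 0.001 0.001] goal [ 555.9 -194.8  206.9] shift frac [ 0.001  0.014 -0.004] F [-4.2 -6.4  2.9] T [-1.31  0.75  0.06]
T tool [ 1.41395615  0.52862734 -0.04408427] 38.51069501690004 [ 0.1879  0.3313 -0.5472]
```

Request:
drive_tool:
  commands: [0,0,0,0,0.0187,0.0334,-0.0546,0,0,0,0,0.0373,0.0668,-0.1092,0,0,0,0,0.056,0.1002,-0.1638,0,0,0,0,0.0747,0.1336,-0.2184,0,0,0,0,0.0934,0.167,-0.273,0,0,0,0,0.112,0.2004,-0.3276,0,0,0,0,0.1307,0.2338,-0.3822,0,0,0,0,0.1494,0.2672,-0.4368,0,0,0,0,0.168,0.3006,-0.4914,0,0,0,0,0.187,0.334,-0.546]

```text
time_s: 17.73
position: [555.8, -196.1, 207.4]
tcp_rot: [-1.652, -2.449, -0.924]
wrist_force: [-1.7, -6.2, 0.2]
finger_gap: 38.5
grasp_force: 59.6
```

```bash
cat >> h.py <<'E'
def tq():
    s=bot.get_state();r=R.from_rotvec(s["tcp_rot"]).as_matrix()
    ref=R.from_rotvec([.254,2.771,.796]).as_matrix();rel=ref.T@r
    print("turned",np.arctan2(rel[1,0],rel[0,0]).round(3),"T tool",(r.T@s["wrist_torque"]).round(3),"F",s["wrist_force"].round(1),"gap",s["finger_gap"].round(1),"J",s["joints"].round(2),"t",s["time_s"])
E
python3 -c "
from h import *
tq();goal(52)"
```

```text
Traceback (most recent call last):
  File "h.py", line 40, in tq
    print("turned",np.arctan2(rel[1,0],rel[0,0]).round(3),"T tool",(r.T@s["wrist_torque"]).round(3),"F",s["wrist_force"].round(1),"gap",s["finger_gap"].round(1),"J",s["joints"].round(2),"t",s["time_s"])
                                                                                                                                        ^^^^^^^^^^^^^^^^^^^^^
AttributeError: 'float' object has no attribute 'round'
```

```bash
sed -i 's/s\["finger_gap"\].round(1)/s["finger_gap"]/' h.py; python3 -c "
from h import *
tq();goal(52)"
```

```text
turned 1.004 T tool [ 1.257 -1.017 -0.259] F [-1.7 -6.2  0.2] gap 38.4772308377717 J [ 1.05  0.62 -0.76  1.86 -0.28  0.75  0.99] t 17.7333
pos [ 555.8 -196.1  207.4] J [ 1.05  0.62 -0.76  1.86 -0.28  0.75  0.99] tilt fix frac [0.002 0.001 0.001] goal [ 555.9 -194.8  206.9] shift frac [ 0.001  0.014 -0.005] F [-1.7 -6.2  0.2] T [-1.49  0.66  0.2 ]
```

Request:
drive_tool:
  commands: [0,0,0,0,0.0187,0.0334,-0.0546,0,0,0,0,0.0373,0.0668,-0.1092,0,0,0,0,0.056,0.1002,-0.1638,0,0,0,0,0.0747,0.1336,-0.2184,0,0,0,0,0.0934,0.167,-0.273,0,0,0,0,0.112,0.2004,-0.3276,0,0,0,0,0.1307,0.2338,-0.3822,0,0,0,0,0.1494,0.2672,-0.4368,0,0,0,0,0.168,0.3006,-0.4914,0,0,0,0,0.187,0.334,-0.546]

```text
time_s: 18.57
position: [555.9, -196.2, 207.4]
tcp_rot: [-2.416, -1.249, -0.716]
wrist_force: [-1.1, -5.9, -1.1]
finger_gap: 38.8
grasp_force: 59.7
```

```bash
python3 -c "
from h import *
tq()"
```

```text
turned 2.004 T tool [-0.25  -1.486 -0.235] F [-1.1 -5.9 -1.1] gap 38.7908713502192 J [ 0.87  0.55 -0.51  1.87 -0.5   0.79  0.18] t 18.5667
```

Request:
drive_tool:
  commands: [0,0,0,0,0.0187,0.0334,-0.0546,0,0,0,0,0.0373,0.0668,-0.1092,0,0,0,0,0.056,0.1002,-0.1638,0,0,0,0,0.0747,0.1336,-0.2184,0,0,0,0,0.0934,0.167,-0.273,0,0,0,0,0.0934,0.167,-0.273]

```text
time_s: 19.07
position: [556.0, -196.2, 207.4]
tcp_rot: [-2.57, -0.593, -0.561]
wrist_force: [-0.8, -5.5, 1.1]
finger_gap: 39.0
grasp_force: 60.0
```

```bash
python3 -c "
from h import *
tq()
p,W=cloud('wrist');cv2.imwrite('pics/w8.png',p)"
```

```text
turned 2.505 T tool [-0.848 -1.003  0.157] F [-0.8 -5.5  1.1] gap 39.04123621028109 J [ 0.78  0.53 -0.39  1.88 -0.59  0.81 -0.25] t 19.0667
```

Request:
drive_tool:
  commands: [0,0,0,0,0.0093,0.0167,-0.0273,0,0,0,0,0.0187,0.0334,-0.0546,0,0,0,0,0.028,0.05,-0.082,0,0,0,0,0.0373,0.0668,-0.1092,0,0,0,0,0.0467,0.0835,-0.1365,0,0,0,0,0.056,0.1002,-0.1638]

```text
time_s: 19.62
position: [556.0, -196.2, 207.4]
tcp_rot: [-2.591, -0.203, -0.458]
wrist_force: [-0.2, -6.1, -0.4]
finger_gap: 38.7
grasp_force: 59.9
```

```bash
python3 -c "
from h import *
tq()
p,W=cloud('wrist');cv2.imwrite('pics/w8.png',p)"
```

```text
turned 2.802 T tool [-1.212 -0.706 -0.204] F [-0.2 -6.1 -0.4] gap 38.717824114410455 J [ 0.73  0.52 -0.32  1.88 -0.63  0.83 -0.51] t 19.6167
```

View pics/w8.png

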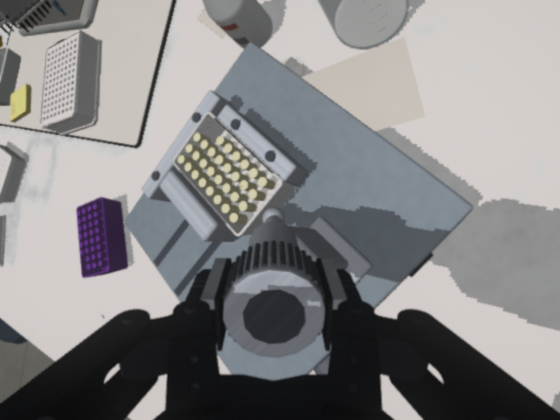

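```bash
cat >> h.py <<'E'
def rackx(name="wrist"):
    p,W=cloud(name);S=toS(W);b,g,r=[p[...,i].astype(int) for i in range(3)]
    m=(g-b>25)&(r-b>25)&(S[...,2]>70)&(S[...,2]<100)&(abs(S[...,0]-25)<60)&(abs(S[...,1])<45);q=S[m]
    e=S[(S[...,2]>84)&(S[...,2]<90.5)&(S[...,0]>70)&(S[...,0]<100)&(S[...,1]<-18)&(S[...,1]>-48)]
    w=S[(S[...,2]>90.2)&(S[...,2]<95)&(S[...,0]>-30)&(S[...,0]<82)&(S[...,1]<8)&(S[...,1]>-38)]
    print(name,"dots",m.sum(),np.percentile(q[:,:2],[3,50,97],axis=0).round(2).tolist(),"end",np.percentile(e[:,0],[3,50,97]).round(1) if len(e) else 0,"rim x",np.percentile(w[:,0],[1,3,97,99]).round(1),"y",np.percentile(w[:,1],[1,99]).round(1))
E
python3 -c "
from h import *
rackx()"
```

```text
wrist dots 1608 [[-6.18, -33.0], [24.48, -11.86], [64.07, 3.45]] end [72.  77.8 86.6] rim x [-24.5 -14.   72.   74.3] y [-34.1   4.5]
```

Request:
drive_tool:
  commands: [0,0,0,0,0.0093,0.0167,-0.0273,0,0,0,0,0.0187,0.0334,-0.0546,0,0,0,0,0.028,0.05,-0.082,0,0,0,0,0.0373,0.0668,-0.1092]

```text
time_s: 20.05
position: [556.0, -196.2, 207.4]
tcp_rot: [-2.578, 0.056, -0.386]
wrist_force: [-0.7, -6.1, -1.6]
finger_gap: 38.9
grasp_force: 60.0
```

```bash
python3 -c "
from h import *
tq();rackx()"
```

```text
turned 3.002 T tool [-1.345 -0.362 -0.273] F [-0.7 -6.1 -1.6] gap 38.92926599312672 J [ 0.69  0.51 -0.27  1.88 -0.66  0.84 -0.69] t 20.05
wrist dots 1606 [[-6.36, -32.79], [24.04, -11.96], [63.97, 3.5]] end [72.1 77.9 86.5] rim x [-24.7 -14.   72.   75.1] y [-34.    4.6]
```

Request:
drive_tool:
  commands: [0,0,0,0,0.0093,0.0167,-0.0273,0,0,0,0,0.0187,0.0334,-0.0546,0,0,0,0,0.028,0.05,-0.082,0,0,0,0,0.0373,0.0668,-0.1092]

```text
time_s: 20.43
position: [556.0, -196.3, 207.4]
tcp_rot: [-2.543, 0.311, -0.311]
wrist_force: [-0.7, -6.0, 0.1]
finger_gap: 38.4
grasp_force: 60.0
```

```bash
python3 -c "
from h import *
tq();rackx();tq()"
```

```text
turned -3.081 T tool [-1.382  0.002 -0.223] F [-0.7 -6.   0.1] gap 38.38576352807499 J [ 0.66  0.51 -0.23  1.89 -0.69  0.85 -0.87] t 20.4333
wrist dots 1565 [[-6.26, -32.9], [23.78, -12.24], [64.02, 3.61]] end [72.1 77.3 85.9] rim x [-23.7 -13.8  67.1  78. ] y [-34.1   4.4]
turned -3.078 T tool [-1.407 -0.076  0.03 ] F [-1.3 -6.6 -0.4] gap 38.781113512626696 J [ 0.66  0.51 -0.23  1.89 -0.69  0.85 -0.87] t 20.4833
```

Request:
drive_tool:
  commands: [0,0,0,0,0.0093,0.0167,-0.0273,0,0,0,0,0.0187,0.0334,-0.0546,0,0,0,0,0.028,0.05,-0.082]

```text
time_s: 20.73
position: [556.0, -196.3, 207.4]
tcp_rot: [-2.503, 0.499, -0.253]
wrist_force: [-1.0, -5.8, -0.1]
finger_gap: 38.4
grasp_force: 60.1
```

```bash
python3 -c "
from h import *
tq();rackx();tq()"
```

```text
turned -2.931 T tool [-1.389  0.236 -0.386] F [-1.  -5.8 -0.1] gap 38.35522836013678 J [ 0.63  0.5  -0.2   1.89 -0.71  0.86 -1.  ] t 20.7333
wrist dots 1525 [[-6.3, -33.04], [23.85, -12.21], [63.69, 3.54]] end [72.  77.3 86.2] rim x [-19.9  -8.1  67.2  75.7] y [-34.    4.3]
turned -2.928 T tool [-1.384  0.164 -0.047] F [-1.1 -6.3 -0.5] gap 38.577095798727775 J [ 0.63  0.5  -0.2   1.89 -0.71  0.86 -1.  ] t 20.7833
```

Request:
drive_tool:
  commands: [1,0,0,0,0,0,0,1,0,0,0,0,0,0,1,0,0,0,0,0,0,1,0,0,0,0,0,0,1,0,0,0,0,0,0,1,-0.1,-0.17,0.28,0,0,0,1,-0.2,-0.35,0.57,0,0,0,1,-0.28,-0.5,0.82,0,0,0,1,-0.28,-0.5,0.82,0,0,0]

```text
time_s: 21.53
position: [528.3, -248.4, 294.3]
tcp_rot: [-2.504, 0.497, -0.262]
wrist_force: [1.0, -1.4, -0.4]
finger_gap: 85.5
grasp_force: 0.0
```

Request:
drive_tool:
  commands: [1,0,0.2,0.3,-0.07,0.04,0,1,0,0.4,0.6,-0.14,0.08,0,1,0,0.6,0.6,-0.21,0.12,0,1,0,0.8,0.6,-0.28,0.16,0,1,0,0.9,0.6,-0.355,0.199,0,1,0,0.9,0.6,-0.355,0.199,0,1,0,0.9,0.6,-0.355,0.199,0]

```text
time_s: 22.12
position: [528.8, -150.0, 349.2]
tcp_rot: [-3.081, 0.596, -0.0]
wrist_force: [-0.3, -0.3, -0.8]
finger_gap: 85.7
grasp_force: 0.0
```

```bash
python3 -c "
from h import *
tq();rackx();rackx('top')
p,W=cloud('wrist');rep(W);cv2.imwrite('pics/w9.png',p)
S=toS(W).reshape(-1,3)
# nose / rod
for y0 in(-15,):
    q=S[(abs(S[:,1]+14)<6)&(S[:,0]>-70)&(S[:,0]<80)&(S[:,2]>62)]
    for x in range(-48,84,4):
        t=q[abs(q[:,0]-x)<2];print(x,np.percentile(t[:,2],[10,90]).round() if len(t) else '-',end=' ')
"
```

```text
turned -2.918 T tool [-0.056 -0.037  0.016] F [-0.3 -0.3 -0.8] gap 85.6909655409605 J [ 0.24  0.23 -0.09  1.8   0.02  1.11 -1.81] t 22.1167
wrist dots 499 [[-2.04, -31.81], [42.82, -17.13], [65.63, 3.57]] end [71.9 78.7 86.7] rim x [-25.3 -14.7  73.4  79.1] y [-33.8   5. ]Traceback (most recent call last):
  File "<string>", line 3, in <module>
    tq();rackx();rackx('top')
                 ~~~~~^^^^^^^
  File "h.py", line 46, in rackx
    print(name,"dots",m.sum(),np.percentile(q[:,:2],[3,50,97],axis=0).round(2).tolist(),"end",np.percentile(e[:,0],[3,50,97]).round(1) if len(e) else 0,"rim x",np.percentile(w[:,0],[1,3,97,99]).round(1),"y",np.percentile(w[:,1],[1,99]).round(1))
                              ~~~~~~~~~~~~~^^^^^^^^^^^^^^^^^^^^^^^^^^
    return _quantile_unchecked(
        a, q, axis, out, overwrite_input, method, keepdims, weights)
    return _ureduce(a,
                    func=_quantile_ureduce_func,
    ...<5 lines>...
                    overwrite_input=overwrite_input,
                    method=method)
    r = func(a, **kwargs)
    result = _quantile(arr,
                       quantiles=q,
    ...<2 lines>...
                       out=out,
                       weights=wgt)
    slices_having_nans = np.isnan(arr[-1, ...])
                                  ~~~^^^^^^^^^
IndexError: index -1 is out of bounds for axis 0 with size 0
```

```bash
python3 -c "
from h import *
p,W=cloud('wrist');rep(W);S=toS(W)
m=(abs(S[...,0]-25)<75)&(abs(S[...,1])<60)&(S[...,2]>50)&(S[...,2]<110);v,u=np.where(m)
a=p[v.min():v.max(),u.min():u.max()];print(a.shape,v.min(),u.min());k=min(790/a.shape[1],590/a.shape[0]);cv2.imwrite('pics/w9.png',cv2.resize(a,None,fx=k,fy=k,interpolation=cv2.INTER_CUBIC))
q=S.reshape(-1,3);q=q[(q[:,1]<5)&(q[:,1]>-30)]
for x in range(-44,90,3):
    t=q[abs(q[:,0]-x)<1.5];print(x,np.percentile(t[:,2],[5,50,90]).round() if len(t) else '-',end=' ')
"
```

```text
end 1686 [[72.1, -50.3, 84.9], [78.8, -5.4, 88.1], [86.5, 46.1, 90.4]]
side 1067 [[1.9, -52.6, 86.4], [30.3, -45.6, 88.4], [58.1, -38.3, 90.6]]
jaw 1250 [[-0.8, 11.0, 98.7], [28.6, 18.9, 101.9], [58.3, 27.6, 103.4]]
(130, 149, 3) 68 98
-44 [ 68. 132. 136.] -41 [ 61. 128. 132.] -38 [ 60. 125. 128.] -35 [ 59.  60. 106.] -32 [ 59.  97. 104.] -29 [ 59.  61. 100.] -26 [59. 61. 95.] -23 [59. 61. 91.] -20 [59. 61. 86.] -17 [59. 61. 85.] -14 [60. 83. 90.] -11 - -8 [62. 85. 94.] -5 [61. 82. 95.] -2 [61. 78. 95.] 1 [61. 63. 93.] 4 [62. 91. 95.] 7 [61. 92. 95.] 10 [62. 63. 93.] 13 [62. 90. 95.] 16 [61. 93. 95.] 19 [61. 62. 94.] 22 [62. 88. 95.] 25 [62. 94. 95.] 28 [61. 63. 95.] 31 [61. 87. 94.] 34 [62. 94. 95.] 37 [61. 94. 95.] 40 [61. 62. 93.] 43 [62. 90. 95.] 46 [61. 94. 95.] 49 [61. 62. 93.] 52 [62. 89. 95.] 55 [62. 94. 95.] 58 [61. 62. 94.] 61 [61. 88. 94.] 64 [61. 93. 95.] 67 [61. 63. 95.] 70 [62. 66. 78.] 73 [69. 85. 90.] 76 [87. 88. 89.] 79 [87. 88. 90.] 82 [87. 88. 90.] 85 [87. 88. 89.] 88 [87. 87. 88.]
```

View pics/w9.png

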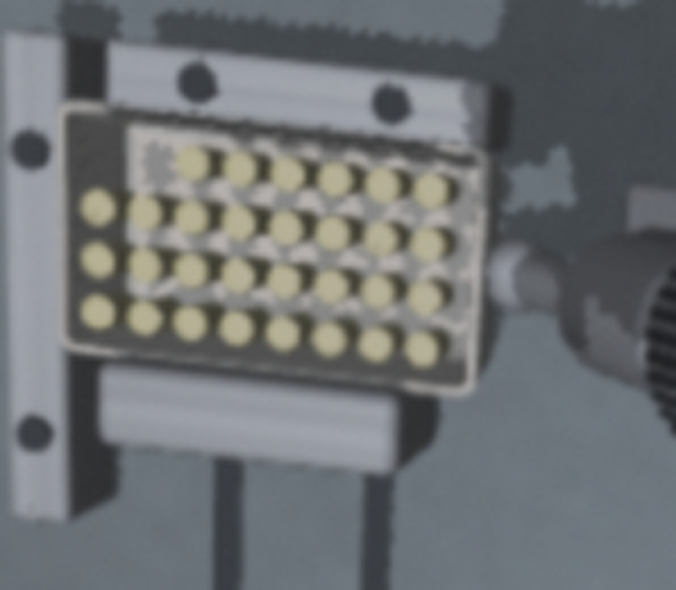

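The picture shows the rack flush with the end fence on the left and the side fence on top. The jaw (250,410) is against the rack and the nose (505,275) bears on its short end. Handing in.

```bash
python3 -c "
from h import *
print(close_job())"
```

```text
the job is handed in; nothing more can be done
None
```

The job is handed in: the rack looks flush against both fences with the jaw closed on it, and I turned the thumbscrew about 3.35 rad until its torque rose, for an estimated 2–3 mm of nose compression (inferred, not measured); the close call gave no verdict.

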